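# Load two circuit pieces on the inspection stage

## Task

Take the finned heat sink off the inspection stage and balance it on top of the orange drying dome, roughly level. Then put the green circuit piece in the bay with the green border and the blue piece in the bay with the blue border, each lying flat, square to the stage and centred with an even gap to the brass stops all round. Last, slide the red-handled stage plate fully home under the camera so that both pieces stay centred; leave the red piece and everything else on the table where they are.

Things in the scene. Friction and masses are not known exactly. Their poses are not given: they have to be found in the camera images.
- heatsink: aluminium finned heat sink, 30 x 30 x 22 mm, 60 g, flat underside, fins along its x; starts on the green-bordered bay of the stage, resting on the plate. Origin: centre of the underside, z up
- dome: fixed drying rest: black round foot of 72 mm diameter with an orange dome (sphere of radius 60 mm, cap 64 mm across and 10 mm high) on it. Origin: centre of its underside on the table
- dome_top (a point): highest point of the orange dome, 34 mm above the table
- green_piece: circuit piece: green board 52 (its x) x 42 (its y) x 4 mm with a black block 30 (x) x 18 (y) x 20 mm on its middle, top 24 mm above the underside, to be gripped across the 18 mm; lies flat in the black tray (tray floor 4 mm thick, walls 12 mm high). Origin: centre of the underside, z up
- blue_piece: circuit piece: blue board 52 (its x) x 42 (its y) x 4 mm with a black block 30 (x) x 18 (y) x 20 mm on its middle, top 24 mm above the underside, to be gripped across the 18 mm; lies flat in the black tray (tray floor 4 mm thick, walls 12 mm high). Origin: centre of the underside, z up
- spare_piece: circuit piece: red board 52 (its x) x 42 (its y) x 4 mm with a black block 30 (x) x 18 (y) x 20 mm on its middle, top 24 mm above the underside, to be gripped across the 18 mm; lies flat in the black tray (tray floor 4 mm thick, walls 12 mm high). Origin: centre of the underside, z up. Not needed, leave alone
- stage: fixed stage base 120 (its x) x 260 (its y) x 12 mm, under the sliding aluminium plate 92 x 160 x 10 mm (top 28 mm above the table). A camera post 125 mm tall stands at x +100, y -100 mm; the camera beside it, over x +70 to +145, y -85 to -50 mm, reaches from 70 to 150 mm above the table. Origin: centre of its underside, z up
- carriage (a joint): slide of the stage plate along the stage's -y: 0 is the loading end, 0.09 m is fully home under the camera; stiff by about 1.5 N, stays where it is left
- bay_green (a point): centre of the green-bordered bay, on the plate's top face; moves with the plate; x and y parallel to the stage's. The bay is 64 (x) x 54 (y) mm between four brass stops 5 mm high, which leaves 6 mm all round a piece whose x lies along the bay's x (either way round)
- bay_blue (a point): centre of the blue-bordered bay, 72 mm from the green bay along the stage's -y, otherwise the same
- stage_handle (a point): point on the red upright handle of the plate, 12 mm below its top; the handle is a tab 12 (stage x) x 24 (stage y) mm rising 42 mm above the plate's top face, 89 mm from the green bay's centre along the stage's +y
- cup: yellow plastic cup, 72 mm across, 100 mm high. Origin: centre of the underside. Bystander, leave alone
- screwdriver: screwdriver 170 mm long with a red handle, lying on the table. Bystander, leave alone
- brush: brush 160 mm long lying on the table. Bystander, leave alone
- jar: amber jar with a black cap, 56 mm across, 60 mm high. Origin: centre of the underside. Bystander, leave alone
- flask: white bottle with a blue cap, 60 mm across, 120 mm high. Origin: centre of the underside. Bystander, leave alone
- tape: blue tape reel, 70 mm across, 20 mm high, lying flat. Origin: centre of the underside. Bystander, leave alone
Mind the look-alikes: they are no part of the job. Of the things like the blue_piece, leave any that is white; of the rest the smaller one is meant.

How it is judged (in metres and radians):
On the way, in this order (a step that is already met when the one before it is completed fails the run):
1. the heat sink rests balanced on the dome, released (horizontal distance between heatsink and dome_top below 0.01 m and z of heatsink in the frame of dome_top between -0.004 and 0.006 m and angle between heatsink's own z axis and vertical below 0.2 rad and linear speed of heatsink below 0.03 m/s and contact force between heatsink and dome above 0.1 N and contact force between the fingers and heatsink below 0.05 N), for 0.3 s.
2. both pieces are released, centred in their own bays, while the heat sink stays on the dome (x of green_piece in the frame of bay_green between -0.004 and 0.004 m and y of green_piece in the frame of bay_green between -0.004 and 0.004 m and z of green_piece in the frame of bay_green between -0.003 and 0.003 m and angle between the x axis of green_piece and the x axis of bay_green, either way round below 0.12 rad and angle between each of green_piece, blue_piece's own z axis and vertical below 0.08 rad and linear speed of each of green_piece, blue_piece below 0.02 m/s and contact force between the fingers and green_piece below 0.05 N and x of blue_piece in the frame of bay_blue between -0.004 and 0.004 m and y of blue_piece in the frame of bay_blue between -0.004 and 0.004 m and z of blue_piece in the frame of bay_blue between -0.003 and 0.003 m and angle between the x axis of blue_piece and the x axis of bay_blue, either way round below 0.12 rad and contact force between the fingers and blue_piece below 0.05 N and horizontal distance between heatsink and dome_top below 0.01 m and z of heatsink in the frame of dome_top below 0.006 m), for 0.2 s.
3. the stage is slid fully home with both pieces still centred (value of joint carriage above 0.085 m and velocity of joint carriage below 0.01 m/s and x of green_piece in the frame of bay_green between -0.004 and 0.004 m and y of green_piece in the frame of bay_green between -0.004 and 0.004 m and z of green_piece in the frame of bay_green between -0.003 and 0.003 m and angle between the x axis of green_piece and the x axis of bay_green, either way round below 0.12 rad and angle between each of green_piece, blue_piece's own z axis and vertical below 0.08 rad and x of blue_piece in the frame of bay_blue between -0.004 and 0.004 m and y of blue_piece in the frame of bay_blue between -0.004 and 0.004 m and z of blue_piece in the frame of bay_blue between -0.003 and 0.003 m and angle between the x axis of blue_piece and the x axis of bay_blue, either way round below 0.12 rad), for 0.2 s.
At the end, for the whole second after the job is handed in: Stage at 85 mm or more; each piece in its own bay, centre within 4 mm along both bay axes, within 0.12 rad of square, flat on the plate; heat sink on the dome, centre within 10 mm of its top, tilt under 0.2 rad; all still and released (all of step 1 and all of step 3 and linear speed of each of green_piece, blue_piece below 0.02 m/s and contact force between the fingers and green_piece below 0.05 N and contact force between the fingers and blue_piece below 0.05 N); the robot touches nothing.
It fails at once if the red spare piece is moved more than 15 mm (distance of spare_piece from where it was at the start of the episode above 0.015 m).
It fails at once if the cup, screwdriver, brush, jar, bottle or tape is moved more than 25 mm (distance of any of cup, screwdriver, brush, jar, flask, tape from where it was at the start of the episode above 0.025 m).
It also fails if it takes over 72 s, if anything falls off the work surface, if the arm or the gripper's body presses on something with over 40 N, if the wrist force passes 120 N, or if a joint passes its speed limit or range.

## Robot

A 6-joint arm with a two-finger parallel gripper is mounted at the origin on the work surface. World frame = base frame: x ahead of the robot, y to its left, z up, the work surface at z = 0. Lengths are in mm, angles in rad, forces in N, time in s.
With the tool pointing down it reaches from about 350 to 975 mm from the base axis. Payload 7.1 kg.
Tool frame: the origin (TCP) lies between the finger pads; the fingertips stand 17 mm ahead of it and the grasp point (between the pads) lies 2 mm behind it (tip_reach is the y of the fingertips in the tool frame, in mm); y points along the fingers, x is the direction in which the jaws open and shut, and the axes are right-handed (so a half turn about y gives the same grasp; the last joint's range is limited). The gripper opens to 88 mm and grips with 3 to 60 N. Pads are 20 mm wide; open, the fingers measure 115 mm over their backs; the gripper's body (75 mm by 178 mm) begins 61 mm behind the grasp point.
Start: joints at [-1.143, 0.423, 1.63, -0, 1.089, -0.019], TCP at [270.066, -563.622, 239.675] pointing down, gripper open.
Joint ranges: [-3, 3], [-0.9, 2.11], [0.09, 2.58], [-1.31, 4.45], [0.11, 2.69], [-2.54, 2.54]. Speed limits (rad/s): [2.39, 2.39, 3.01, 3.14, 3.14, 3.14].

## Interface

Orientations are given as a rotation vector (axis times angle).
In Python, from workcell import get_obs, get_image, camera_model, close_job, silhouettes, tip_of, tip_reach gives the robot as it stands. The module is installed in compiled form; this text tells all that it offers.
- The arm moves only by the tool arm_command, never from a script. Its argument "targets" is a list of rows, each a list of 4 numbers: the shift along the tool's x, y, z in mm, then the turn about the tool's y in rad. A call has 1 to 20 rows; each row shifts and turns the commanded pose from where the row before left it, along the tool's axes as they then stand; what a row does not reach is not made up. A row lasts 1/12 s, in which the tool goes at most 41.7 mm and 7.16 degrees, less where a joint would pass 70% of its speed; a pose out of reach is approached as far as the arm can. A call is refused whole if a number of a shift passes 41.7 or a number of a turn 0.125, either way. A call with a gripper value outside its range is refused whole. "gripper" is the opening in per cent of the stroke, from 0 (shut) to 100 (fully open), set as the call begins (left out, the last holds). The fingers move at their own pace and stop on an object; the grip force is fixed at half the most. Time passes only in rows, so rows that do not move let the fingers close. It gives the time, the measured TCP pose, the force and the opening at its end, in the units of the state.
- get_obs(): the state, without advancing time (a new reading comes with each control period).
- get_image(name): name is "side" or "top"; returns the picture (400x640x3 uint8, blue, green, red); there is no depth.
- camera_model(name): a dict with "mtx" (3x3 intrinsics, pixels), "position" and "orientation" of the camera in the world. Camera axes: x right, y up, looking along -z (the intrinsics and any distortion apply to the point x, -y, -z); pixel columns grow to the right and rows downward; lengths in mm; the calibration is good to about 2 mm. A picture is of the moment at which its call begins. camera_model takes no time and is no camera call.
- close_job(): hands the job in, once; it reports no verdict.
Trained networks look in the newest picture that a camera, given by its name, has taken for a name from the list of things; names that differ only in an ending like _2 or _b are one class to them, and where a whole thing is asked for, a point or a joint stands for the part that bears it (a point fixed in the world has none). Each returns a list of dicts, best first, with "conf" (0 to 1); they miss things now and then, are a little off and sometimes report something else, mostly with a low value. They report only what shows in the picture. A call takes as long as a camera call. They do not tell look-alikes from the thing itself.
- silhouettes(camera, thing): "pixels" (400x640 bool, what is visible of it) and "at" ([column, row] in pixels, amid what is visible of it).
- tip_of(camera, thing): "at" ([column, row] in pixels: a listed point, or the origin of a listed thing).
The state is a dict: "t": time; "qpos": joint angles; "qvel": joint speeds; "joint_torque": joint torques, N m; "ee_pos": TCP position; "orientation": TCP orientation; "ft_force": force on the tool from outside, world axes, zero at the start; "moment": the same for the moment, N m; "width": finger opening in mm.
Only numpy, scipy, OpenCV 4.12 (cv2) and the standard library are available. Lean on these libraries where they do the work, as an engineer would, in place of code of your own. Each camera call takes 0.05 s, during which the arm holds its last target. There are 200 camera calls.

## Working session

There is one attempt and no reset: what is moved stays moved. The work goes in short steps, Python scripts to look and compute and a tool call to move; the robot and the scene stay as the last step left them, time stands still between calls to the robot, and variables do not carry over. Pictures are saved under pics/ and viewed, about 8 in all and at most 12, crops included, and the job is handed in when it is done.

Besides the shell and the picture viewer there is one more tool, called after "Request:" as a command line: name --pt "numbers of a row" for each row, then --argument value for the rest. arm_command: Moves the arm, as the interface text tells. Its arguments: {"type":"object","properties":{"targets":{"type":"array","items":{"type":"array","items":{"type":"number"}}},"gripper":{"type":"number"}},"required":["targets"]}

```bash
mkdir -p pics; python3 - <<'E'
from workcell import *
import cv2, numpy as np
o=get_obs(); print({k:np.round(v,3).tolist() for k,v in o.items()})
for c in("top","side"):
    cv2.imwrite(f"pics/{c}0.png",get_image(c)); m=camera_model(c); print(c,{k:np.round(v,4).tolist() if not isinstance(v,str) else v for k,v in m.items()})
print(tip_reach if not callable(tip_reach) else 'f')
E
```

```text
{'t': 0.0, 'qpos': [-1.143, 0.424, 1.631, 0.0, 1.089, -0.019], 'qvel': [-0.001, 0.0, 0.0, 0.001, -0.001, 0.0], 'joint_torque': [-0.002, -54.463, -27.367, 0.064, 0.023, -0.0], 'ee_pos': [269.85, -563.145, 238.918], 'orientation': [-1.387, 0.875, -0.873], 'ft_force': [0.203, -0.813, -0.466], 'moment': [-0.001, 0.033, -0.031], 'width': 87.941}
top {'mtx': [[385.3427, 0.0, 318.6512], [0.0, 385.3427, 193.3078], [0.0, 0.0, 1.0]], 'position': [411.6923, -1.8928, 988.1759], 'orientation': [0.0908, -0.1088, -1.5668]}
side {'mtx': [[396.2977, 0.0, 312.2782], [0.0, 396.2977, 198.5714], [0.0, 0.0, 1.0]], 'position': [-142.3367, 779.847, 729.0053], 'orientation': [0.4649, -1.1835, -2.1836]}
17.0
```

View pics/top0.png

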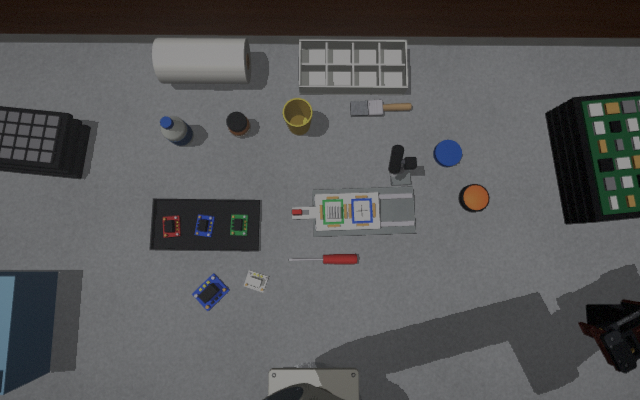

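View pics/side0.png

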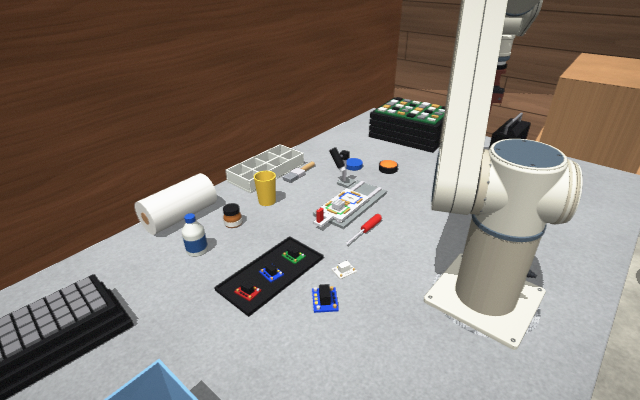

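```bash
cat > h.py <<'E'
from workcell import *
import cv2, numpy as np
from scipy.spatial.transform import Rotation as R
def ray(c,p):
    m=camera_model(c); K=np.array(m["mtx"])
    d=np.linalg.inv(K)@[p[0],p[1],1]; d=R.from_rotvec(m["orientation"]).as_matrix()@(d*[1,-1,-1])
    return np.array(m["position"]),d
def at_z(c,p,z):
    o,d=ray(c,p); return o+d*(z-o[2])/d[2]
def proj(c,P):
    m=camera_model(c); q=R.from_rotvec(m["orientation"]).as_matrix().T@(np.array(P,float)-m["position"])
    q=np.array(m["mtx"])@(q*[1,-1,-1]); return q[:2]/q[2]
def tri(pt,ps):
    A=[];b=[]
    for c,p in(("top",pt),("side",ps)):
        o,d=ray(c,p); d/=np.linalg.norm(d); M=np.eye(3)-np.outer(d,d); A.append(M); b.append(M@o)
    return np.linalg.lstsq(np.vstack(A),np.hstack(b),rcond=None)[0]
E
python3 - <<'E'
from h import *
for c in("top","side"):
    get_image(c)
    for n in ["heatsink","dome","dome_top","green_piece","blue_piece","spare_piece","stage","bay_green","bay_blue","stage_handle"]:
        r=tip_of(c,n)
        print(c,n,[(np.round(x["at"],1).tolist(),round(x["conf"],2)) for x in r][:4])
o=get_obs(); print(R.from_rotvec(o["orientation"]).as_matrix().round(2))
E
```

```text
top heatsink [([332.3, 216.2], 0.53)]
top dome [([474.1, 199.9], 0.74)]
top dome_top [([476.1, 196.6], 0.55)]
top green_piece [([236.5, 222.7], 0.81)]
top blue_piece [([204.8, 226.5], 0.84), ([212.0, 289.7], 0.77), ([254.9, 281.7], 0.55)]
top spare_piece [([240.6, 225.2], 0.71), ([171.7, 224.3], 0.58)]
top stage [([363.5, 207.4], 0.73)]
top bay_green [([333.4, 210.2], 0.73), ([242.8, 128.0], 0.66), ([358.5, 208.9], 0.2)]
top bay_blue [([363.2, 207.5], 0.78)]
top stage_handle [([297.4, 211.4], 0.75)]
side heatsink []
side dome [([386.4, 171.9], 0.75)]
side dome_top [([387.3, 158.6], 0.55)]
side green_piece [([364.8, 234.0], 0.73), ([292.6, 253.9], 0.52)]
side blue_piece [([321.7, 296.8], 0.72), ([347.4, 271.5], 0.66), ([271.1, 272.5], 0.59)]
side spare_piece [([246.6, 290.8], 0.85)]
side stage [([350.1, 204.0], 0.98)]
side bay_green [([335.5, 207.3], 0.75), ([197.7, 251.8], 0.62)]
side bay_blue [([350.7, 196.9], 0.67)]
side stage_handle [([318.4, 210.9], 0.97)]
[[ 0.43  0.    0.9 ]
 [-0.9  -0.    0.43]
 [ 0.   -1.   -0.  ]]
```

The wanted blue piece is the small one in the tray at about (204,226) in the top view. The larger one at (210,292) and the white one at (256,281) are look-alikes. The heat sink is at (333,211), the dome at (476,198) and the handle at (297,212).

```bash
python3 - <<'E'
from h import *
im=get_image("top")
a=cv2.resize(im[180:245,150:270],None,fx=6.5,fy=6.5,interpolation=cv2.INTER_CUBIC)
b=cv2.resize(im[180:245,285:425],None,fx=5.7,fy=5.7,interpolation=cv2.INTER_CUBIC)
w=800; can=np.zeros((a.shape[0]+b.shape[0],w,3),np.uint8); can[:a.shape[0],:min(w,a.shape[1])]=a[:,:w]; can[a.shape[0]:,:min(w,b.shape[1])]=b[:,:w]
cv2.imwrite("pics/crop1.png",can[:600]); print(can.shape,a.shape)
S=im.astype(int); B,G,Rr=S[...,0],S[...,1],S[...,2]
hsv=cv2.cvtColor(im,cv2.COLOR_BGR2HSV)
def rect(mask,x0,x1,y0,y1,z,n):
    m=np.zeros(mask.shape,np.uint8); m[y0:y1,x0:x1]=mask[y0:y1,x0:x1]
    pts=np.argwhere(m)[:,::-1].astype(np.float32)
    (c,s,an)=cv2.minAreaRect(pts); 
    W=np.array([at_z("top",p,z)[:2] for p in cv2.boxPoints((c,s,an))])
    e=np.diff(W,axis=0)[:2]; L=np.linalg.norm(e,axis=1); l=e[L.argmax()]
    print(n,len(pts),np.round(c,1),np.round(s,1),W.mean(0).round(1),"len",L.round(1),"ang",round(np.degrees(np.arctan2(l[1],l[0])),1))
green=(hsv[...,0]>40)&(hsv[...,0]<85)&(hsv[...,1]>100)&(hsv[...,2]>50)
blue=(hsv[...,0]>100)&(hsv[...,0]<130)&(hsv[...,1]>110)&(hsv[...,2]>60)
red=((hsv[...,0]<8)|(hsv[...,0]>172))&(hsv[...,1]>130)&(hsv[...,2]>60)
orange=(hsv[...,0]>5)&(hsv[...,0]<20)&(hsv[...,1]>150)&(hsv[...,2]>100)
rect(green,225,255,205,245,8,"green"); rect(blue,190,220,205,245,8,"blue"); rect(red,160,185,210,242,8,"red")
rect(green,315,348,190,232,28,"baygreen"); rect(blue,345,380,190,232,28,"bayblue"); rect(red,287,305,203,222,70,"handle"); rect(orange,455,495,180,215,26,"dome")
E
```

```text
(792, 800, 3) (422, 780, 3)
green 194 [238.5 224.5] [21. 17.] [456.9 189.8] len [43.1 53.1] ang -178.6
blue 217 [204.2 225.1] [17.3 22. ] [455.3 276.4] len [55.1 43.9] ang -7.7
red 164 [171.  226.5] [21. 16.] [451.6 359.8] len [40.4 53. ] ang -177.3
baygreen 124 [332.8 211.4] [23.8 19.9] [489.1 -48.2] len [49.8 59.6] ang -177.2
bayblue 147 [361.6 210.2] [24.2 20.4] [ 492.1 -120.4] len [51.3 60.6] ang -178.1
handle 41 [296.5 211. ] [4. 9.] [486.3  40.5] len [21.5  9.6] ang -89.9
dome 482 [475. 197.] [24. 24.] [ 526.3 -407.9] len [61.2 61.2] ang 176.9
```

View pics/crop1.png

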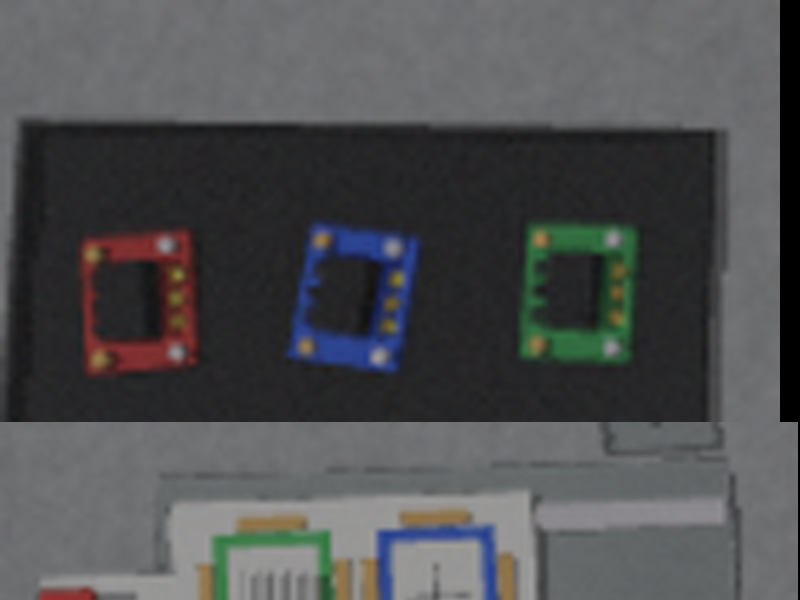

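```bash
python3 - <<'E'
from h import *
im=get_image("top")
b=cv2.resize(im[185:240,310:385],None,fx=10,fy=10,interpolation=cv2.INTER_CUBIC)
cv2.imwrite("pics/crop2.png",b)
r=silhouettes("top","heatsink")
for x in r[:2]:
    p=np.argwhere(x["pixels"])[:,::-1].astype(np.float32); print(x["conf"],x["at"],len(p),cv2.minAreaRect(p))
for z in(28,50): print(z,proj("top",[489.1,-48.2,z]))
print(at_z("top",[476.1,196.6],34))
im=get_image("side"); t=tip_of("side","dome_top"); print([(x["at"],x["conf"]) for x in t], proj("side",[526,-408,34]), proj("side",[526,-408,0]))
E
```

```text
0.47 [332.0, 215.1] 176 ((333.5, 212.0), (12.0, 13.0), 90.0)
0.32 [472.0, 198.1] 682 ((473.5, 198.0), (28.0, 29.0), 90.0)
28 [332.78472443 211.32558858]
50 [333.21633695 210.60155182]
[ 526.25107043 -407.31990054   34.        ]
[([386.7, 160.2], 0.74), ([272.7, 272.8], 0.67)] [388.06798877 161.36631673] [387.31586904 169.30301728]
```

View pics/crop2.png

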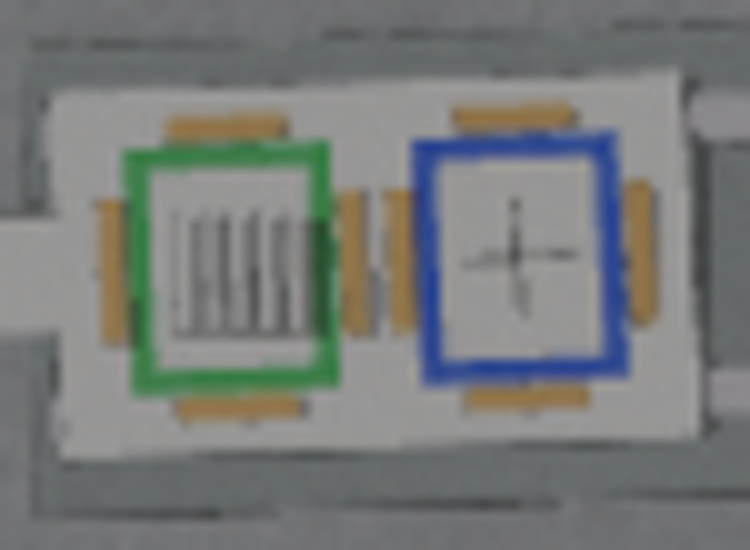

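The bay borders are centred at about (332.7,211.5) for green and (361.5,210.3) for blue. The heat sink fins run along image-vertical, centred at about (333.8,211.5). I'm setting out now.

```bash
cat >> h.py <<'E'
def plan(P,ang=None,n=1):
    "tool shift (current axes) to world P; turn so that tool x points at ang deg"
    o=get_obs(); M=R.from_rotvec(o["orientation"]).as_matrix(); d=M.T@(np.array(P)-o["ee_pos"])
    a=np.degrees(np.arctan2(M[1,0],M[0,0])); t=0 if ang is None else np.radians((a-ang+180)%360-180)
    print("t",round(o["t"],2),"pos",o["ee_pos"].round(1) if hasattr(o["ee_pos"],"round") else o["ee_pos"],"ang",round(a,2),"down",M[:,1].round(3),"w",round(o["width"],1))
    print("total",d.round(1),"rows",max(n,int(np.ceil(np.abs(d).max()/38))),"turn",round(t,4))
    if t: 
        M2=M@R.from_rotvec([0,t,0]).as_matrix(); print("after turn shift",(M2.T@(np.array(P)-o["ee_pos"])).round(1))
E
python3 -c "
from h import *
plan([487.5,-49.7,150],-87.6)"
```

```text
t 1.45 pos [ 270.  -563.6  239.7] ang -64.4 down [-0.  0. -1.] w 87.7
total [-369.5   89.7  418.2] rows 12 turn 0.4049
after turn shift [-504.3   89.7  238.8]
```

Request:
arm_command --pt "-26.4 0 29.9 0" --pt "-26.4 0 29.9 0" --pt "-26.4 0 29.9 0" --pt "-26.4 0 29.9 0" --pt "-26.4 9 29.9 0" --pt "-26.4 9 29.9 0" --pt "-26.4 9 29.9 0" --pt "-26.4 9 29.9 0" --pt "-26.4 9 29.9 0" --pt "-26.4 9 29.9 0" --pt "-26.4 9 29.9 0" --pt "-26.4 9 29.9 0" --pt "-26.4 9 29.9 0" --pt "-26.4 9 29.9 0" --pt "0 0 0 0.1012" --pt "0 0 0 0.1012" --pt "0 0 0 0.1012" --pt "0 0 0 0.1012" --pt "0 0 0 0" --pt "0 0 0 0" --gripper 52

```text
t: 3.12
ee_pos: [488.0, -49.4, 149.8]
orientation: [-1.23, 1.176, -1.176]
ft_force: [0.2, -0.8, 0.6]
width: 45.7
```

```bash
python3 -c "
from h import *
plan([487.5,-49.7,51],-87.6)
for c in('top','side'):
  im=get_image(c); u,v=proj(c,[488,-49,60]); u,v=int(u),int(v); k=cv2.resize(im[v-35:v+35,u-40:u+40],None,fx=5,fy=5,interpolation=cv2.INTER_CUBIC); cv2.imwrite(f'pics/a_{c}.png',k)
cv2.imwrite('pics/a.png',np.hstack([cv2.imread('pics/a_top.png'),cv2.imread('pics/a_side.png')]))"
```

```text
t 3.12 pos [488.  -49.4 149.8] ang -87.42 down [ 0. -0. -1.] w 45.7
total [ 0.3 98.8 -0.5] rows 3 turn 0.0031
after turn shift [ 0.3 98.8 -0.5]
```

View pics/a.png

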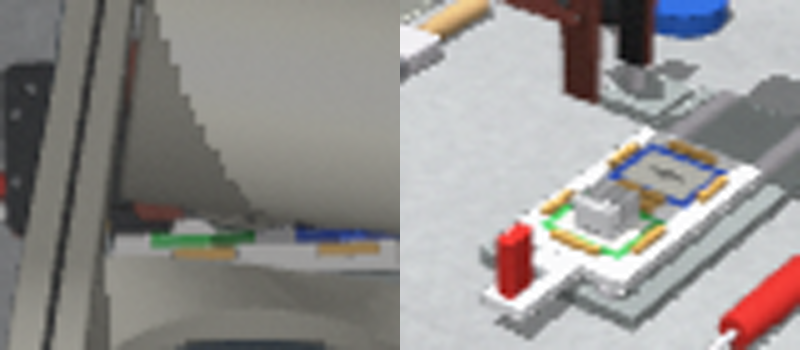

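The side view shows the heat sink centred in the green bay with the fingers above it and room on both sides. I'll go down and grip.

Request:
arm_command --pt "0 20 -0.5 0.003" --pt "0 25 0 0" --pt "0 25 0 0" --pt "0 15 0 0" --pt "0 8 0 0" --pt "0 4 0 0" --pt "0 0 0 0"

```text
t: 3.8
ee_pos: [487.2, -49.5, 52.3]
orientation: [-1.228, 1.181, -1.179]
ft_force: [0.0, -0.3, -0.1]
width: 45.5
```

Request:
arm_command --pt "0 0 0 0" --pt "0 0 0 0" --pt "0 0 0 0" --pt "0 0 0 0" --pt "0 0 0 0" --pt "0 0 0 0" --gripper 0

```text
t: 4.3
ee_pos: [488.1, -49.5, 53.6]
orientation: [-1.226, 1.179, -1.181]
ft_force: [0.1, -0.2, 7.0]
width: 29.3
```

Request:
arm_command --pt "0 -5 0 0" --pt "0 -15 0 0" --pt "0 -30 0 0" --pt "0 -35 0 0" --pt "0 -30 0 0" --pt "0 -12 0 0" --pt "0 0 0 0"

```text
t: 4.88
ee_pos: [489.3, -49.7, 183.1]
orientation: [-1.223, 1.175, -1.184]
ft_force: [-0.1, -1.5, -0.9]
width: 30.2
```

```bash
python3 -c "
from h import *
plan([526.3,-407.5,100],-87.6)
im=get_image('side'); u,v=proj('side',[488,-49,160]).astype(int); k=cv2.resize(im[v-50:v+60,u-50:u+60],None,fx=5,fy=5,interpolation=cv2.INTER_CUBIC); cv2.imwrite('pics/b.png',k)
print([(x['at'],x['conf']) for x in tip_of('side','heatsink')],proj('side',[488,-49.5,156]))"
```

```text
t 4.88 pos [489.3 -49.7 183.1] ang -87.76 down [ 0.006 -0.001 -1.   ] w 30.2
total [358.9  83.7  22.5] rows 10 turn -0.0029
after turn shift [359.   83.7  21.4]
[([351.4, 165.1], 0.62), ([335.3, 171.9], 0.54)] [338.31887524 171.7202077 ]
```

Request:
arm_command --pt "10 0 0.6 0" --pt "25 0 1.6 0" --pt "35 0 2.2 0" --pt "38 0 2.4 0" --pt "38 0 2.4 0" --pt "38 0 2.4 0" --pt "38 0 2.4 0" --pt "38 0 2.4 0" --pt "38 0 2.4 0" --pt "35 0 2.2 0" --pt "18 20 1.2 0" --pt "6 30 0.3 0" --pt "2 23 0 0" --pt "0 10 0 0" --pt "0 0 0 0" --pt "0 0 0 0"

```text
t: 6.32
ee_pos: [523.2, -406.9, 95.5]
orientation: [-1.228, 1.183, -1.178]
ft_force: [-0.2, 0.0, 0.2]
width: 30.0
```

```bash
python3 -c "
from h import *
plan([526.3,-407.5,61],-87.6)
ks=[]
for c in ('side','top'):
  im=get_image(c); u,v=proj(c,[526,-408,60]).astype(int); ks.append(cv2.resize(im[v-40:v+40,u-40:u+40],None,fx=5,fy=5,interpolation=cv2.INTER_CUBIC))
cv2.imwrite('pics/c.png',np.hstack(ks)); print(get_obs()['ee_pos'])"
```

```text
t 6.32 pos [ 523.2 -406.9   95.5] ang -87.76 down [-0.002  0.002 -1.   ] w 30.0
total [ 0.8 34.5  3.2] rows 1 turn -0.0028
after turn shift [ 0.8 34.5  3.2]
[ 524.51257399 -407.52284158   97.69713543]
```

View pics/c.png

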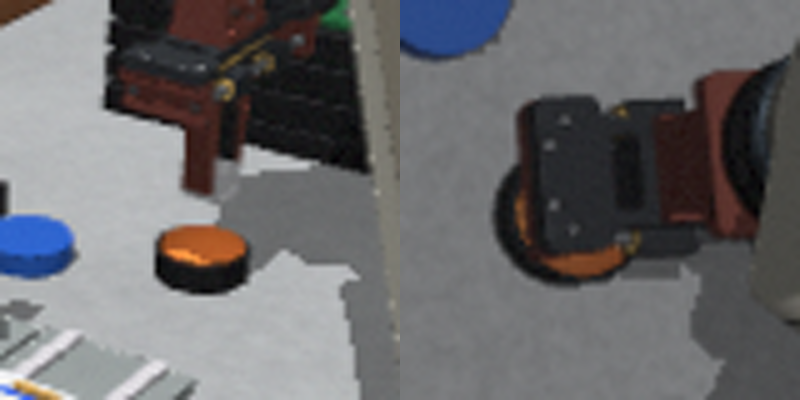

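Request:
arm_command --pt "0.3 15 2 0" --pt "0 12 0 0" --pt "0 6 0 0" --pt "0 3 0 0" --pt "0 0 0 0" --pt "0 0 0 0"

```text
t: 6.92
ee_pos: [525.8, -407.4, 60.3]
orientation: [-1.228, 1.181, -1.18]
ft_force: [0.5, -0.1, -1.1]
width: 29.9
```

Request:
arm_command --pt "0 1 0 0" --pt "0 0 0 0" --pt "0 0 0 0"

```text
t: 7.17
ee_pos: [525.9, -407.6, 59.7]
orientation: [-1.227, 1.18, -1.181]
ft_force: [-0.5, 0.8, 0.1]
width: 29.9
```

Request:
arm_command --pt "0 0.7 0 0" --pt "0 0 0 0" --pt "0 0 0 0"

```text
t: 7.42
ee_pos: [525.9, -407.6, 59.5]
orientation: [-1.227, 1.18, -1.181]
ft_force: [-1.2, 0.6, 5.5]
width: 29.9
```

Request:
arm_command --pt "0 0.7 0 0" --pt "0 0 0 0" --pt "0 0 0 0"

```text
t: 7.67
ee_pos: [526.0, -407.6, 59.4]
orientation: [-1.227, 1.18, -1.181]
ft_force: [-2.8, 2.1, 10.2]
width: 29.4
```

Contact with the dome showed in the force. I'll relax the press, then release.

Request:
arm_command --pt "0 -0.8 0 0" --pt "0 0 0 0"

```text
t: 7.83
ee_pos: [526.0, -407.6, 59.5]
orientation: [-1.227, 1.18, -1.181]
ft_force: [-1.7, 0.4, 6.4]
width: 29.7
```

Request:
arm_command --pt "0 0 0 0" --pt "0 0 0 0" --pt "0 0 0 0" --pt "0 0 0 0" --pt "0 0 0 0" --pt "0 0 0 0" --gripper 52

```text
t: 8.33
ee_pos: [525.8, -407.5, 58.9]
orientation: [-1.227, 1.181, -1.18]
ft_force: [-0.0, -0.6, 0.8]
width: 45.4
```

Request:
arm_command --pt "0 -4 0 0" --pt "0 -10 0 0" --pt "0 -15 0 0" --pt "0 -30 0 0" --pt "0 -30 0 0" --pt "0 -30 0 0"

```text
t: 8.83
ee_pos: [525.9, -407.6, 180.8]
orientation: [-1.227, 1.18, -1.181]
ft_force: [-0.2, 0.6, 0.8]
width: 45.9
```

```bash
python3 -c "
from h import *
plan([456.9,189.8,150],-90)
ks=[]
for c in ('side','top'):
  im=get_image(c); u,v=proj(c,[526,-408,40]).astype(int); ks.append(cv2.resize(im[v-25:v+25,u-25:u+25],None,fx=8,fy=8,interpolation=cv2.INTER_CUBIC)); print(u-25,v-25)
cv2.imwrite('pics/d.png',np.hstack(ks)); print(proj('side',[526,-407.5,34]))"
```

```text
t 8.83 pos [ 525.9 -407.6  180.8] ang -87.77 down [ 0.001 -0.001 -1.   ] w 45.9
total [-599.6   30.5  -45.7] rows 16 turn 0.039
after turn shift [-597.4   30.5  -69. ]
363 134
452 171
[387.99717529 161.41389424]
```

View pics/d.png

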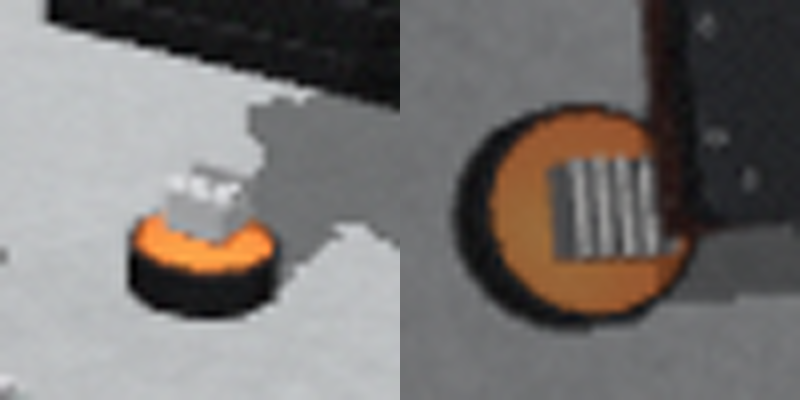

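The side view shows the heat sink level on the dome and released. The top view agrees: heat sink centre at about crop (600,210), dome about (600,215). While driving to the tray I'll refine the piece angles from the first picture.

```bash
cat >> h.py <<'E'
def wrect(im,col,x0,x1,y0,y1,z,n):
    hsv=cv2.cvtColor(im,cv2.COLOR_BGR2HSV); h,s,v=[hsv[...,i] for i in range(3)]
    k={"g":(h>40)&(h<85)&(s>100)&(v>50),"b":(h>100)&(h<130)&(s>110)&(v>60)}[col]
    m=np.zeros(k.shape,np.uint8); m[y0:y1,x0:x1]=k[y0:y1,x0:x1]
    pts=np.argwhere(m)[:,::-1]
    W=np.array([at_z("top",p,z)[:2] for p in pts],np.float32)
    c,s_,a=cv2.minAreaRect(W); H=cv2.convexHull(W)[:,0]; M=cv2.moments(H)
    print(n,"rect",np.round(c,1),np.round(s_,1),round(a,1),"hull centroid",round(M["m10"]/M["m00"],1),round(M["m01"]/M["m00"],1))
    # best 52x42-like angle: minimise summed soft extents
    best=min(np.arange(-15,15,.25),key=lambda t:sum(np.subtract(*np.percentile(W@np.array(u),[98,2])) for u in([np.cos(np.radians(t)),np.sin(np.radians(t))],[-np.sin(np.radians(t)),np.cos(np.radians(t))])))
    print("   soft angle",best)
E
python3 -c "
from h import *
im=cv2.imread('pics/top0.png')
wrect(im,'g',225,255,205,245,8,'green');wrect(im,'b',190,220,205,245,8,'blue');wrect(im,'g',315,348,190,232,28,'bayg');wrect(im,'b',345,380,190,232,28,'bayb')"
```

```text
green rect [456.9 189.5] [43.3 52.6] 86.0 hull centroid 456.8 189.7
   soft angle -2.25
blue rect [455.3 276.4] [43.6 54.3] 82.0 hull centroid 455.1 276.4
   soft angle -9.75
bayg rect [489.2 -48.2] [59.6 49.6] 3.0 hull centroid 489.6 -48.6
   soft angle 0.25
bayb rect [ 492.2 -120.3] [60.6 51. ] 2.6 hull centroid 492.4 -120.2
   soft angle 2.0
```

Request:
arm_command --pt "0 0 0 0.0925" --pt "-37.05 0 -6.27 0" --pt "-37.05 0 -6.27 0" --pt "-37.05 0 -6.27 0" --pt "-37.05 0 -6.27 0" --pt "-37.05 0 -6.27 0" --pt "-37.05 0 -6.27 0" --pt "-37.05 0 -6.27 0" --pt "-37.05 0 -6.27 0" --pt "-37.05 0 -6.27 0" --pt "-37.05 0 -6.27 0" --pt "-37.05 0 -6.27 0" --pt "-37.05 0 -6.27 0" --pt "-37.05 10 -6.27 0" --pt "-37.05 20 -6.27 0" --pt "-37.05 30 -6.27 0" --pt "-37.05 30 -6.27 0" --pt "0 10 0 0" --pt "0 0 0 0" --pt "0 0 0 0"

```text
t: 10.6
ee_pos: [458.3, 178.8, 86.6]
orientation: [-1.185, 1.248, -1.248]
ft_force: [-0.0, 0.8, -0.8]
width: 45.7
```

```bash
python3 -c "
from h import *
plan([456.8,189.6,28],-93)
ks=[]
for c in ('side','top'):
  im=get_image(c); u,v=proj(c,[457,190,30]).astype(int); ks.append(cv2.resize(im[v-40:v+40,u-40:u+40],None,fx=5,fy=5,interpolation=cv2.INTER_CUBIC))
cv2.imwrite('pics/e.png',np.hstack(ks))"
```

```text
t 10.6 pos [458.3 178.8  86.6] ang -93.02 down [-0.001 -0.001 -1.   ] w 45.7
total [-10.8  58.5  -2. ] rows 2 turn -0.0004
after turn shift [-10.8  58.5  -2. ]
```

View pics/e.png

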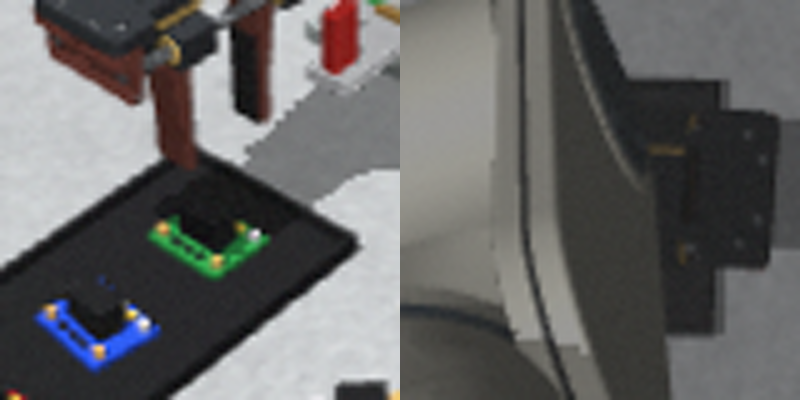

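The green piece sits below the open fingers, and the tool is about 11 mm short in y. I'll correct that and then go down.

Request:
arm_command --pt "-10.8 0 -2 0" --pt "0 20 0 0" --pt "0 20 0 0" --pt "0 12 0 0" --pt "0 5 0 0" --pt "0 2 0 0" --pt "0 0 0 0" --pt "0 0 0 0"

```text
t: 11.37
ee_pos: [457.7, 190.0, 28.1]
orientation: [-1.182, 1.248, -1.249]
ft_force: [0.3, -0.7, -0.2]
width: 45.5
```

```bash
python3 -c "
from h import *
plan([456.8,189.6,27.5],-93); get_image('side'); plan([456.8,189.6,27.5],-93)"
```

```text
t 11.37 pos [457.7 190.   28.1] ang -93.08 down [ 0.001  0.    -1.   ] w 45.5
total [ 0.5  0.6 -0.9] rows 1 turn -0.0015
after turn shift [ 0.5  0.6 -0.9]
t 11.42 pos [457.8 190.1  28.2] ang -93.08 down [ 0.001  0.    -1.   ] w 45.3
total [ 0.5  0.7 -0.9] rows 1 turn -0.0014
after turn shift [ 0.5  0.7 -0.9]
```

Request:
arm_command --pt "0.5 0.5 -0.9 0" --pt "0 0 0 0" --pt "0 0 0 0" --pt "0 0 0 0" --pt "0 0 0 0" --pt "0 0 0 0" --pt "0 0 0 0" --pt "0 0 0 0" --gripper 0

```text
t: 12.08
ee_pos: [456.4, 189.5, 27.2]
orientation: [-1.183, 1.248, -1.249]
ft_force: [-0.1, -1.0, 4.9]
width: 17.7
```

Request:
arm_command --pt "0 -5 0 0" --pt "0 -15 0 0" --pt "0 -30 0 0" --pt "0 -35 0 0" --pt "0 -25 0 0" --pt "0 -10 0 0" --pt "0 0 0 0" --pt "0 0 0 0"

```text
t: 12.75
ee_pos: [456.1, 189.4, 146.7]
orientation: [-1.183, 1.248, -1.249]
ft_force: [0.4, -0.0, -0.1]
width: 17.7
```

```bash
python3 -c "
from h import *
plan([489.3,-48.3,147],-87.5)"
```

```text
t 12.75 pos [456.1 189.4 146.7] ang -93.06 down [ 0.  0. -1.] w 17.7
total [235.6  -0.3  45.9] rows 7 turn -0.0971
after turn shift [238.9  -0.3  22.8]
```

Request:
arm_command --pt "0 0 0 -0.0485" --pt "0 0 0 -0.0486" --pt "12 0 1.1 0" --pt "25 0 2.3 0" --pt "35 0 3.3 0" --pt "35 0 3.3 0" --pt "35 0 3.3 0" --pt "35 0 3.3 0" --pt "32 0 3 0" --pt "20 0 1.9 0" --pt "10 0 0.9 0" --pt "0 0 0 0" --pt "0 0 0 0"

```text
t: 13.83
ee_pos: [488.3, -48.4, 146.1]
orientation: [-1.23, 1.18, -1.177]
ft_force: [-0.7, 0.2, -0.4]
width: 17.6
```

```bash
python3 -c "
from h import *
plan([489.1,-48.3,52],-87.5)"
```

```text
t 13.83 pos [488.3 -48.4 146.1] ang -87.61 down [-0.002  0.    -1.   ] w 17.6
total [-0.  94.1  1. ] rows 3 turn -0.002
after turn shift [-0.  94.1  1. ]
```

Request:
arm_command --pt "0 15 0.7 0" --pt "0 30 0 0" --pt "0 25 0 0" --pt "0 12 0 0" --pt "0 6 0 0" --pt "0 0 0 0" --pt "0 0 0 0"

```text
t: 14.42
ee_pos: [489.8, -47.5, 59.1]
orientation: [-1.23, 1.177, -1.176]
ft_force: [0.8, -0.7, -0.3]
width: 17.8
```

```bash
python3 -c "
from h import *
plan([489.1,-48.3,51.2],-87.5)
im=get_image('side'); u,v=proj('side',[489,-60,35]).astype(int); k=cv2.resize(im[v-30:v+30,u-35:u+35],None,fx=10,fy=10,interpolation=cv2.INTER_CUBIC); cv2.imwrite('pics/f.png',k)"
```

```text
t 14.42 pos [489.8 -47.5  59.1] ang -87.44 down [-0.  0. -1.] w 17.8
total [ 0.8  7.9 -0.7] rows 1 turn 0.001
after turn shift [ 0.8  7.9 -0.7]
```

View pics/f.png

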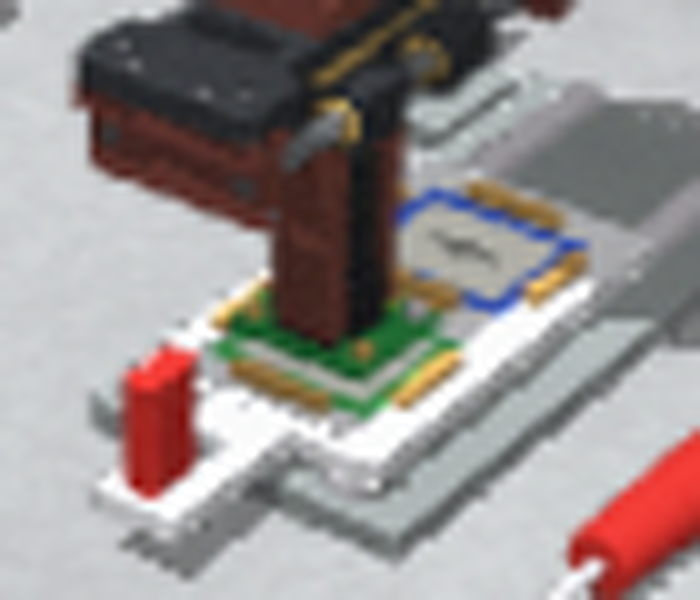

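The green piece hovers square over the green bay with even gaps.

Request:
arm_command --pt "0.4 3 -0.3 0" --pt "0 2 0 0" --pt "0 1.5 0 0" --pt "0 0 0 0" --pt "0 0 0 0"

```text
t: 14.88
ee_pos: [489.6, -48.8, 52.7]
orientation: [-1.229, 1.177, -1.177]
ft_force: [0.1, -0.3, -0.5]
width: 17.8
```

Request:
arm_command --pt "0 0.7 0 0" --pt "0 0 0 0" --pt "0 0 0 0"

```text
t: 15.13
ee_pos: [489.5, -48.8, 51.8]
orientation: [-1.229, 1.177, -1.177]
ft_force: [-0.7, -0.4, -0.2]
width: 17.8
```

Request:
arm_command --pt "0 0.6 0 0" --pt "0 0 0 0" --pt "0 0 0 0"

```text
t: 15.38
ee_pos: [489.5, -48.7, 51.2]
orientation: [-1.229, 1.177, -1.177]
ft_force: [0.5, -1.0, -0.7]
width: 17.8
```

Request:
arm_command --pt "0 0.6 0 0" --pt "0 0 0 0" --pt "0 0 0 0"

```text
t: 15.63
ee_pos: [489.6, -48.7, 51.2]
orientation: [-1.229, 1.177, -1.177]
ft_force: [-2.4, 0.4, 7.4]
width: 17.6
```

Request:
arm_command --pt "0 0.5 0 0" --pt "0 0 0 0" --pt "0 0 0 0"

```text
t: 15.88
ee_pos: [489.5, -48.7, 51.1]
orientation: [-1.229, 1.177, -1.177]
ft_force: [-3.0, 0.8, 14.0]
width: 17.7
```

Request:
arm_command --pt "0 -0.7 0 0" --pt "0 0 0 0"

```text
t: 16.05
ee_pos: [489.7, -48.7, 51.2]
orientation: [-1.229, 1.177, -1.177]
ft_force: [-0.8, 0.2, 8.6]
width: 18.1
```

Request:
arm_command --pt "0 0 0 0" --pt "0 0 0 0" --pt "0 0 0 0" --pt "0 0 0 0" --pt "0 0 0 0" --gripper 45

```text
t: 16.47
ee_pos: [489.4, -48.7, 50.6]
orientation: [-1.23, 1.177, -1.177]
ft_force: [0.3, 0.4, -0.1]
width: 39.2
```

Request:
arm_command --pt "0 -5 0 0" --pt "0 -15 0 0" --pt "0 -30 0 0" --pt "0 -35 0 0" --pt "0 -15 0 0" --pt "0 0 0 0"

```text
t: 16.97
ee_pos: [491.8, -49.0, 154.6]
orientation: [-1.225, 1.172, -1.181]
ft_force: [1.0, 0.1, -0.2]
width: 39.6
```

```bash
python3 -c "
from h import *
plan([455.2,276.4,100],-98.5)"
```

```text
t 16.97 pos [491.8 -49.  154.6] ang -87.5 down [ 0.007 -0.001 -1.   ] w 39.6
total [-326.7   54.   -22.8] rows 9 turn 0.192
after turn shift [-316.4   54.   -84.7]
```

Request:
arm_command --pt "0 0 0 0.096" --pt "0 0 0 0.096" --pt "-31.6 0 -8.25 0" --pt "-31.6 0 -8.25 0" --pt "-31.6 0 -8.25 0" --pt "-31.6 0 -8.25 0" --pt "-31.6 0 -8.25 0" --pt "-31.6 0 -8.25 0" --pt "-31.6 0 -8.25 0" --pt "-31.6 0 -8.25 0" --pt "-31.6 20 -8.25 0" --pt "-31.6 30 -8.25 0" --pt "0 0 0 0" --pt "0 0 0 0" --pt "0 0 0 0"

```text
t: 18.22
ee_pos: [454.2, 273.5, 102.0]
orientation: [-1.138, 1.318, -1.317]
ft_force: [1.4, -0.2, 0.7]
width: 39.5
```

```bash
python3 -c "
from h import *
plan([455.2,276.4,27.2],-98.5)
get_image('side');plan([455.2,276.4,27.2],-98.5)"
```

```text
t 18.22 pos [454.2 273.5 102. ] ang -98.46 down [-0.002 -0.001 -1.   ] w 39.5
total [-3.1 74.8  0.6] rows 2 turn 0.0006
after turn shift [-3.1 74.8  0.6]
t 18.27 pos [454.8 273.3 102.7] ang -98.53 down [-0. -0. -1.] w 39.2
total [-3.2 75.5 -0.1] rows 2 turn -0.0005
after turn shift [-3.2 75.5 -0.1]
```

Request:
arm_command --pt "-3.1 15 0 0" --pt "0 25 0 0" --pt "0 20 0 0" --pt "0 10 0 0" --pt "0 5 0 0" --pt "0 0 0 0" --pt "0 0 0 0"

```text
t: 18.85
ee_pos: [456.0, 277.0, 28.4]
orientation: [-1.134, 1.318, -1.318]
ft_force: [0.4, 0.0, 0.4]
width: 39.9
```

```bash
python3 -c "
from h import *
plan([455.2,276.4,27.2],-98.5)
get_image('side');plan([455.2,276.4,27.2],-98.5)"
```

```text
t 18.85 pos [456.  277.   28.4] ang -98.55 down [ 0.001  0.001 -1.   ] w 39.9
total [ 0.7  1.2 -0.7] rows 1 turn -0.0008
after turn shift [ 0.7  1.2 -0.7]
t 18.9 pos [456.1 277.2  28.7] ang -98.53 down [ 0.001  0.001 -1.   ] w 39.3
total [ 0.9  1.5 -0.8] rows 1 turn -0.0006
after turn shift [ 0.9  1.5 -0.8]
```

Request:
arm_command --pt "0.4 0.8 -0.4 0" --pt "0 0 0 0" --pt "0 0 0 0" --pt "0 0 0 0" --pt "0 0 0 0" --pt "0 0 0 0" --pt "0 0 0 0" --gripper 0

```text
t: 19.48
ee_pos: [455.0, 277.0, 27.3]
orientation: [-1.135, 1.317, -1.318]
ft_force: [-1.2, -0.8, 5.9]
width: 17.5
```

Request:
arm_command --pt "0 -5 0 0" --pt "0 -15 0 0" --pt "0 -30 0 0" --pt "0 -35 0 0" --pt "0 -25 0 0" --pt "0 -10 0 0" --pt "0 0 0 0" --pt "0 0 0 0" --pt "0 0 0 0"

```text
t: 20.23
ee_pos: [453.9, 276.2, 145.3]
orientation: [-1.138, 1.319, -1.318]
ft_force: [-0.2, -0.5, -0.2]
width: 17.9
```

```bash
python3 -c "
from h import *
plan([492,-120.3,147],-87.5)
im=get_image('top')
wrect(im,'g',315,348,190,232,32,'green@bay')"
```

```text
t 20.23 pos [453.9 276.2 145.3] ang -98.5 down [-0.002 -0.001 -1.   ] w 17.9
total [386.5  -1.3  96.3] rows 11 turn -0.192
after turn shift [397.8  -1.3  20.8]
green@bay rect [489.7 -48.5] [59.9 49.7] 0.1 hull centroid 489.0 -48.2
   soft angle 3.75
```

Request:
arm_command --pt "0 0 0 -0.064" --pt "0 0 0 -0.064" --pt "0 0 0 -0.064" --pt "12 0 0.6 0" --pt "25 0 1.25 0" --pt "35 0 1.75 0" --pt "36 0 1.8 0" --pt "36 0 1.8 0" --pt "36 0 1.8 0" --pt "36 0 1.8 0" --pt "36 0 1.8 0" --pt "36 0 1.8 0" --pt "36 0 1.8 0" --pt "35 0 1.75 0" --pt "25 0 1.25 0" --pt "14.3 0 0.7 0" --pt "0 0 0 0" --pt "0 0 0 0" --pt "0 0 0 0"

```text
t: 21.87
ee_pos: [491.1, -119.9, 146.0]
orientation: [-1.23, 1.18, -1.177]
ft_force: [0.3, -0.2, 0.9]
width: 17.7
```

```bash
python3 -c "
from h import *
plan([492,-120.3,51.2],-87.5)
get_image('side');plan([492,-120.3,51.2],-87.5)"
```

```text
t 21.87 pos [ 491.1 -119.9  146. ] ang -87.57 down [-0.002  0.001 -1.   ] w 17.7
total [ 0.5 94.8  1.1] rows 3 turn -0.0013
after turn shift [ 0.5 94.8  1.1]
t 21.92 pos [ 491.3 -119.5  146.2] ang -87.51 down [-0.002  0.001 -1.   ] w 17.7
total [ 0.8 95.   0.8] rows 3 turn -0.0002
after turn shift [ 0.8 95.   0.8]
```

Request:
arm_command --pt "0.7 15 0.6 0" --pt "0 30 0 0" --pt "0 25 0 0" --pt "0 12 0 0" --pt "0 5 0 0" --pt "0 3 0 0" --pt "0 0 0 0" --pt "0 0 0 0" --pt "0 0 0 0" --pt "0 0 0 0" --pt "0 0 0 0"

```text
t: 22.83
ee_pos: [493.2, -121.1, 57.5]
orientation: [-1.229, 1.176, -1.178]
ft_force: [0.6, 0.2, -0.3]
width: 17.7
```

```bash
python3 -c "
from h import *
plan([492.4,-120.4,51.2],-87.5)
im=get_image('side'); u,v=proj('side',[489,-100,35]).astype(int); k=cv2.resize(im[v-30:v+30,u-35:u+35],None,fx=10,fy=10,interpolation=cv2.INTER_CUBIC); cv2.imwrite('pics/g.png',k)"
```

```text
t 22.83 pos [ 493.2 -121.1   57.5] ang -87.51 down [ 0.001 -0.    -1.   ] w 17.7
total [-0.7  6.3 -0.7] rows 1 turn -0.0001
after turn shift [-0.7  6.3 -0.7]
```

View pics/g.png

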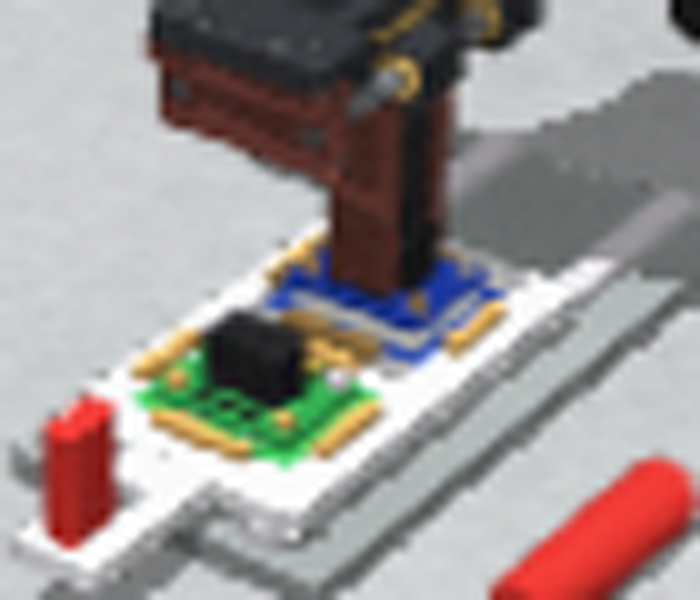

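The green piece lies flat and centred in its bay, and the blue piece hovers square over the blue bay. I'll set it down.

Request:
arm_command --pt "-0.6 3 -0.5 0" --pt "0 2 0 0" --pt "0 0.5 0 0" --pt "0 0 0 0" --pt "0 0 0 0" --pt "0 0 0 0"

```text
t: 23.38
ee_pos: [492.0, -120.3, 51.3]
orientation: [-1.23, 1.177, -1.177]
ft_force: [-1.4, -0.2, 1.7]
width: 17.5
```

Request:
arm_command --pt "0 0.6 0 0" --pt "0 0 0 0" --pt "0 0 0 0"

```text
t: 23.63
ee_pos: [492.0, -120.3, 51.2]
orientation: [-1.23, 1.177, -1.177]
ft_force: [-3.3, 1.5, 10.5]
width: 17.8
```

Request:
arm_command --pt "0 0.6 0 0" --pt "0 0 0 0" --pt "0 0 0 0"

```text
t: 23.88
ee_pos: [492.0, -120.4, 51.2]
orientation: [-1.23, 1.177, -1.177]
ft_force: [-5.6, 1.6, 18.9]
width: 17.7
```

Request:
arm_command --pt "0 -1.1 0 0" --pt "0 0 0 0"

```text
t: 24.05
ee_pos: [492.4, -120.4, 51.4]
orientation: [-1.229, 1.176, -1.178]
ft_force: [-1.2, 0.2, -0.4]
width: 18.1
```

Request:
arm_command --pt "0 0 0 0" --pt "0 0 0 0" --pt "0 0 0 0" --pt "0 0 0 0" --pt "0 0 0 0" --gripper 45

```text
t: 24.47
ee_pos: [492.1, -120.4, 51.1]
orientation: [-1.23, 1.177, -1.177]
ft_force: [-0.2, -0.5, -0.1]
width: 39.6
```

Request:
arm_command --pt "0 -5 0 0" --pt "0 -15 0 0" --pt "0 -30 0 0" --pt "0 -35 0 0" --pt "0 -20 0 0" --pt "0 0 0 0" --pt "0 0 0 0"

```text
t: 25.05
ee_pos: [492.9, -120.5, 157.5]
orientation: [-1.228, 1.174, -1.179]
ft_force: [-0.1, 0.3, 0.2]
width: 39.2
```

```bash
python3 -c "
from h import *
plan([485.9,90,156],-87.5)"
```

```text
t 25.05 pos [ 492.9 -120.5  157.5] ang -87.5 down [ 0.003 -0.001 -1.   ] w 39.2
total [-210.7    1.3    2.2] rows 6 turn -0.0
after turn shift [-210.7    1.3    2.2]
```

Both pieces are released. Next I go behind the handle with the fingers shut and push along the stage's -y, which is tool +x.

Request:
arm_command --pt "-35 0 0.2 0" --pt "-35 0 0.2 0" --pt "-35 0 0.2 0" --pt "-35 0 0.2 0" --pt "-35 0 0.1 0" --pt "-35.6 0 0.1 0" --pt "0 20 0 0" --pt "0 35 0 0" --pt "0 30 0 0" --pt "0 12 0 0" --pt "0 0 0 0" --pt "0 0 0 0" --pt "0 0 0 0" --gripper 0

```text
t: 26.13
ee_pos: [484.0, 90.0, 59.2]
orientation: [-1.23, 1.177, -1.177]
ft_force: [-0.7, -0.8, 0.2]
width: 0.4
```

```bash
python3 -c "
from h import *
plan([486.3,40.5,58],-87.5)
ks=[]
im=get_image('side'); u,v=proj('side',[489,-20,40]).astype(int); ks.append(cv2.resize(im[v-25:v+25,u-25:u+25],None,fx=8,fy=8,interpolation=cv2.INTER_CUBIC))
im=get_image('top'); u,v=proj('top',[489,-60,40]).astype(int); ks.append(cv2.resize(im[v-25:v+25,u-25:u+25],None,fx=8,fy=8,interpolation=cv2.INTER_CUBIC))
wrect(im,'g',315,348,190,232,30,'green');wrect(im,'b',345,380,190,232,30,'bl')
cv2.imwrite('pics/i.png',np.hstack(ks))"
```

```text
t 26.13 pos [484.   90.   59.2] ang -87.51 down [-0. -0. -1.] w 0.4
total [49.6  1.2  0.2] rows 2 turn -0.0002
after turn shift [49.6  1.2  0.2]
green rect [489.2 -48.1] [59.  49.6] 3.0 hull centroid 489.5 -48.4
   soft angle 3.5
bl rect [ 491.5 -120. ] [60.1 51. ] 2.6 hull centroid 491.9 -119.9
   soft angle -0.5
```

View pics/i.png

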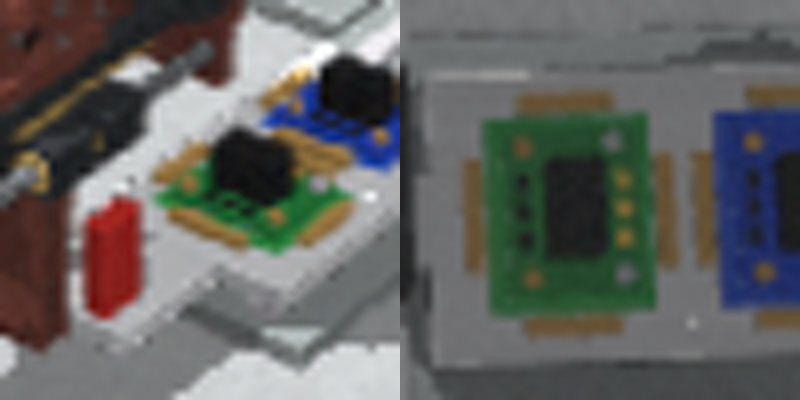

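The green piece sits evenly between its stops, with the board centre within about 1 mm of their centre, and blue looks the same. The fingers are lined up behind the handle, so I'll push gently.

Request:
arm_command --pt "6 0 0 0" --pt "6 0 0 0" --pt "4 0 0 0" --pt "2 0 0 0" --pt "1 0 0 0" --pt "1 0 0 0" --pt "1 0 0 0" --pt "1 0 0 0" --pt "1 0 0 0" --pt "1 0 0 0" --pt "1 0 0 0" --pt "1 0 0 0" --pt "1 0 0 0" --pt "1 0 0 0" --pt "1.5 0 0 0" --pt "2 0 0 0" --pt "2 0 0 0" --pt "2 0 0 0"

```text
t: 27.73
ee_pos: [485.5, 54.5, 59.2]
orientation: [-1.23, 1.177, -1.177]
ft_force: [-0.5, 0.9, -0.2]
width: 0.5
```

Request:
arm_command --pt "2 0 0 0" --pt "2 0 0 0" --pt "2.5 0 0 0" --pt "3 0 0 0" --pt "3 0 0 0" --pt "3 0 0 0" --pt "3 0 0 0" --pt "3 0 0 0" --pt "3 0 0 0" --pt "3 0 0 0" --pt "3 0 0 0" --pt "3 0 0 0" --pt "3 0 0 0" --pt "3 0 0 0" --pt "2.5 0 0 0" --pt "2 0 0 0" --pt "1.5 0 0 0" --pt "1 0 0 0"

```text
t: 29.23
ee_pos: [487.6, 8.0, 59.2]
orientation: [-1.229, 1.177, -1.177]
ft_force: [-1.6, 2.0, -0.3]
width: 0.4
```

```bash
python3 -c "
from h import *
plan([490,-49.5,58],-87.5)
im=get_image('top')
wrect(im,'b',345,420,190,232,30,'bl')
for c in('side',):
  get_image(c); print([(x['at'],x['conf']) for x in tip_of(c,'stage_handle')], proj(c,[486.3,40.5,58]),proj(c,[490.2,-49.5,58]))"
```

```text
t 29.23 pos [487.6   8.   59.2] ang -87.51 down [ 0.  0. -1.] w 0.4
total [57.5  1.2 -0.1] rows 2 turn -0.0002
after turn shift [57.5  1.2 -0.1]
bl rect [ 493.8 -174.9] [57.6 52.1] 0.1 hull centroid 493.7 -174.7
   soft angle 1.75
[([330.2, 205.1], 0.95)] [319.6545064  212.18497899] [337.2345846  199.05804132]
```

The plate has gone about 54 mm, so about 35 mm remain.

Request:
arm_command --pt "1.5 0 0 0" --pt "2 0 0 0" --pt "2.5 0 0 0" --pt "2.5 0 0 0" --pt "2.5 0 0 0" --pt "2.5 0 0 0" --pt "2.5 0 0 0" --pt "2.5 0 0 0" --pt "2.5 0 0 0" --pt "2.5 0 0 0" --pt "2 0 0 0" --pt "1.5 0 0 0" --pt "1 0 0 0" --pt "1 0 0 0" --pt "1 0 0 0" --pt "0.5 0 0 0" --pt "0.5 0 0 0" --pt "0 0 0 0"

```text
t: 30.88
ee_pos: [488.8, -22.9, 59.2]
orientation: [-1.23, 1.177, -1.177]
ft_force: [0.2, 0.7, -0.2]
width: 0.8
```

Request:
arm_command --pt "0.7 0 0 0" --pt "0.7 0 0 0" --pt "0.6 0 0 0" --pt "0 0 0 0"

```text
t: 31.22
ee_pos: [488.9, -24.9, 59.2]
orientation: [-1.23, 1.177, -1.177]
ft_force: [0.6, 1.6, 1.0]
width: 0.1
```

Request:
arm_command --pt "0.6 0 0 0" --pt "0.6 0 0 0" --pt "0 0 0 0"

```text
t: 31.47
ee_pos: [488.9, -25.2, 59.2]
orientation: [-1.229, 1.178, -1.177]
ft_force: [0.2, 8.5, 0.8]
width: 0.1
```

Request:
arm_command --pt "0.5 0 0 0" --pt "0 0 0 0" --pt "0 0 0 0"

```text
t: 31.72
ee_pos: [488.9, -25.3, 59.2]
orientation: [-1.228, 1.179, -1.176]
ft_force: [1.3, 11.0, 1.4]
width: 0.4
```

Request:
arm_command --pt "-2 0 0 0" --pt "-6 0 0 0" --pt "-20 0 0 0" --pt "-30 0 0 0" --pt "-30 -20 0 0" --pt "-20 -30 0 0" --pt "0 -30 0 0" --pt "0 -30 0 0" --pt "0 0 0 0" --pt "0 0 0 0"

```text
t: 32.55
ee_pos: [485.2, 81.7, 170.7]
orientation: [-1.227, 1.174, -1.178]
ft_force: [-0.1, -0.2, -0.0]
width: 0.5
```

```bash
python3 -c "
from h import *
plan([490,-49.5,58],-87.5)
im=get_image('top')
wrect(im,'b',375,420,185,232,30,'bl');wrect(im,'g',345,380,185,232,30,'gr')
A=cv2.resize(im[180:240,330:430],None,fx=8,fy=8,interpolation=cv2.INTER_CUBIC)[:300*2]
u,v=proj('top',[526,-408,45]).astype(int)
A=cv2.resize(im[183:236,340:410],None,fx=8,fy=8,interpolation=cv2.INTER_CUBIC)
D=cv2.resize(im[v-15:v+15,u-15:u+15],(230,230),interpolation=cv2.INTER_CUBIC)
s=get_image('side'); u,v=proj('side',[526,-408,40]).astype(int); E=cv2.resize(s[v-12:v+12,u-12:u+12],(194,194),interpolation=cv2.INTER_CUBIC)
can=np.zeros((430,800,3),np.uint8); can[:424,:560]=A; can[:230,565:795]=D; can[232:426,565:759]=E
cv2.imwrite('pics/j.png',can)"
```

```text
t 32.55 pos [485.2  81.7 170.7] ang -87.48 down [ 0.004  0.    -1.   ] w 0.5
total [131.3 112.7  -1.4] rows 4 turn 0.0004
after turn shift [131.3 112.7  -1.4]
bl rect [ 495.1 -207.8] [61.1 51.2] 2.1 hull centroid 495.1 -207.6
   soft angle 4.25
gr rect [ 492.5 -136. ] [60.1 50.2] 0.1 hull centroid 492.2 -136.0
   soft angle 3.25
```

View pics/j.png

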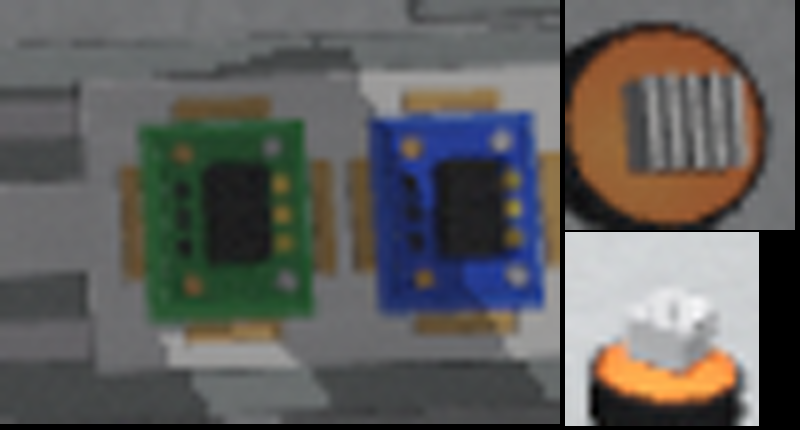

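Both pieces are still centred and the heat sink is still level on the dome. The camera reads about 88 mm of travel, so I'll check the handle before handing in.

```bash
python3 -c "
from h import *
a=cv2.imread('pics/top0.png'); b=get_image('top')
def hand(im,x0,x1):
    h=cv2.cvtColor(im,cv2.COLOR_BGR2HSV); m=((h[...,0]<8)|(h[...,0]>172))&(h[...,1]>130)&(h[...,2]>50)
    p=np.argwhere(m[200:224,x0:x1])[:,::-1]+[x0,200]; return p.min(0),p.max(0),p.mean(0),at_z('top',p.mean(0),65)
print(hand(a,287,307)); print(hand(b,320,350))
A=cv2.imread('pics/side0.png');S=get_image('side')
pt=lambda c:[(np.round(x['at'],1),round(x['conf'],2)) for x in tip_of(c,'stage_handle')][:1]
print(pt('top'),pt('side'))
# blue border corners in plate frame: phase correlation of dark blocks not in a; use stage-fixed image shift
q=[proj('top',[489.3,-48.3,30]),proj('top',[489.3+.0436*90,-48.3-89.9,30])]; print(q)
t=S[0:0]
for k in (85,87.5,90): print(k,proj('side',[486.3+.0436*k,40.5-k*.999,58]))
"
```

```text
(array([292, 209]), array([301, 214]), array([296.52380952, 211.5       ]), array([485.53821408,  40.62902527,  65.        ]))
(array([329, 208]), array([337, 212]), array([333.25, 210.25]), array([488.7092903, -47.5438414,  65.       ]))
[(array([330.6, 210. ]), 0.85)] []
[array([332.86293962, 211.18115568]), array([368.84047968, 209.6792069 ])]
85 [336.27928544 199.76346605]
87.5 [336.74564626 199.41501589]
90 [337.21077681 199.06748495]
```

```bash
python3 -c "
from workcell import *
o=get_obs(); print(o['t'],o['qvel'],close_job())"
```

```text
the job is handed in; nothing more can be done
32.85 [ 0.00158222 -0.00201081 -0.00547353  0.00206203  0.00304794  0.00052383] None
```

I finished all three steps in order and handed the job in at 32.85 s. `close_job` gave no verdict.

- **Heat sink:** it stands level on the orange dome, released. The last side and top pictures show it still there, within a few millimetres of the dome's top.
- **Pieces:** the green piece and the small blue piece from the tray lie flat and square in their bays. I set both down within about 0.5 mm of the bay centres as measured. A picture check of the green piece against its stops read about 1 mm off centre. In the last picture both still look centred after the slide.
- **Stage:** I pushed the plate by its handle until it stopped, with force rising to 11 N and no further movement. The gripper then backed clear and touches nothing.
- **Left alone:** I did not handle the red piece, the look-alikes or the other items on the table.

**Readings that disagreed:** the camera reads 87.5 to 88.2 mm of stage travel against the nominal 90 mm. That is above the 85 mm needed, and I took the difference as calibration error or a start slightly off zero. The side camera's network did not find the handle at the end, so the travel rests on the top camera and the arm's own position. Because board and border share a colour, colour alone could not measure the final centring; I judged it by eye in the pictures.

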